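# Lay the porcelain tile on the mixer and set its run time

### The job

Lay the loose white porcelain tile, wells up, in the middle of the mixer's rubber pad and square with it; then pull the mixer's sprung timer tab out to the long line of its scale and leave it there. The tile is brittle and the platform is on soft springs: squeeze the tile with no more than about 10 N, and set it down gently, never dropping it or pushing the platform down to its stop. Do not disturb the three dropper vials.

Things in the scene. Friction and masses are not known exactly. Their poses are not given: they have to be found in the camera images.
- tile: loose white porcelain blood-grouping tile lying flat on the bench, wells up: 60 mm (its x) by 92 mm (its y) by 12 mm thick, 12 shallow wells painted on its flat top, about 160 g; origin: centre of its underside, z up. Best taken across its 60 mm width (along its x). A stack of three like it at the side of the bench, to the robot's left (+y), is stock, fixed, not to be used
- mixer: fixed low grey mixer, a box 200 x 200 mm on four feet, flat deck 55 mm above the bench; origin: on the bench under its middle; its front faces its -x. The sprung platform is on the rear half of the deck, the timer on the front half
- platform_top (a point): centre of the top face of the black rubber pad (80 mm along mixer x, 112 mm along mixer y; the metal plate under it 98 x 130 mm, its top 3 mm lower), 40 mm behind the mixer's middle, 75 mm above the bench; moves down with the platform. Axes as the mixer's: the tile's 92 mm side goes along mixer y
- platform (a joint): how far the sprung platform is pushed down, m: 0 free, 0.012 on its stop, where it carries about 6 N; the tile alone sinks it by 0.5 to 3 mm
- timer (a joint): how far the timer tab is pulled out along mixer +y, m: range 0 to 0.07; the four black scale lines are at 0, 0.02, 0.04 (the long line, 68 mm; the others 36 mm) and 0.06. A spring and a brake resist with about 3 to 5 N; it stays where it is let go
- timer_grip (a point): point in the upright metal timer tab, 10 mm below its top and 35 mm above the deck. The tab is 22 mm (mixer x) by 12 mm (mixer y), its top 45 mm above the deck, its foot 3 mm above it; it slides along a flat steel rail, 3 mm high, from a black spring housing 14 mm high, whose face is 42 mm to -y of the tab's centre when the timer reads 0. Axes as the mixer's
- long_line (a point): middle of the long scale line on the deck, where the middle of the tab is to stand; axes as the mixer's
- vial_a: dropper vial, brown glass with a paper label and black dropper cap, 25 mm in diameter, 72 mm tall, standing upright on the bench; origin: centre of its underside; in the middle of the bench, between tile and mixer, the nearer one
- vial_b: dropper vial, brown glass with a paper label and black dropper cap, 25 mm in diameter, 72 mm tall, standing upright on the bench; origin: centre of its underside; in the middle of the bench, between tile and mixer, the farther one
- vial_c: dropper vial, brown glass with a paper label and black dropper cap, 25 mm in diameter, 72 mm tall, standing upright on the bench; origin: centre of its underside; about 100 mm from the tile's middle, off one of its short ends
Mind the look-alikes: they are no part of the job. Leave any blue or brown look-alike of the tile alone.

How it is judged:
By the outcome, as a careful person would: the job done as asked, in the order asked, and still so for the second after the job is handed in, with the robot touching nothing.
It also fails if it takes over 64 s, if anything falls off the work surface, if the arm or the gripper's body presses on something with over 40 N, if the wrist force passes 120 N, or if a joint passes its speed limit or range.

### The arm

A 6-joint arm with a two-finger parallel gripper is mounted at the origin on the work surface. World frame = base frame: x ahead of the robot, y to its left, z up, the work surface at z = 0. Lengths are in m, angles in rad, forces in N, time in s.
With the tool pointing down it reaches from about 0.3 to 0.75 m from the base axis. Payload 8.5 kg.
Tool frame: the origin (TCP) lies on the centre line of the jaws, within the pads' length; the fingertips stand 19 mm ahead of it and the grasp point (between the pads) is the TCP; y points along the fingers, x is the direction in which the jaws open and shut, and the axes are right-handed (so a half turn about y gives the same grasp; the last joint's range is limited). The gripper opens to 88 mm and grips with 3 to 60 N. Pads are 18 mm wide; open, the fingers measure 123 mm over their backs; the gripper's body (75 mm by 187 mm) begins 45 mm behind the grasp point.
Start: joints at [0.973, 0.381, 1.297, -0, 1.464, -0.215], TCP at [0.205, 0.51, 0.219] pointing down, gripper open.
Joint ranges: [-3.11, 3.11], [-0.89, 2.33], [0.22, 2.48], [-1.42, 4.56], [0.17, 2.85], [-2.88, 2.88]. Speed limits (rad/s): [2.39, 2.39, 3.14, 3.14, 3.14, 3.14].

### API

Orientations are given as a unit quaternion [x, y, z, w].
In Python, from plant import telemetry, viewer, order gives the robot as it stands.
- The arm moves only by the shell command python3 -m handwheel 'ROWS' [FORCE]. ROWS is JSON, a list of rows, each an object with "dp": the shift along the tool's x, y, z in mm, a list of three; "rotation": the turn, a rotation vector about the tool's x, y, z in degrees, a list of three; "grip": the finger opening in mm, from 0 to 88.1. A call has 1 to 5 rows; each row shifts and turns the commanded pose from where the row before left it, along the tool's axes as they then stand; what a row does not reach is not made up. A row lasts 1/8 s, in which the tool goes at most 62.5 mm and 10.7 degrees, less where a joint would pass 70% of its speed; a pose out of reach is approached as far as the arm can. A call is refused whole if a number of a shift passes 62.5 or a number of a turn 10.7, either way. A call with a gripper value outside its range is refused whole. The fingers move at their own pace and stop on an object; FORCE is the grip in N (left out, the last holds). Time passes only in rows, so rows that do not move let the fingers close. It gives the time, the measured TCP pose, the force and the opening at its end, in the units of the state.
- telemetry.sense(): the state, without advancing time (a new reading comes with each control period).
- viewer.get_image(name): name is "scene" or "side" or "wrist"; returns (picture, depth): 400x640x3 uint8, blue, green, red; 400x640 float32, m along the optical axis (not along the pixel's ray), 0 where there is no reading.
- viewer.camera_model(name): a dict with "fx", "fy", "cx", "cy" (pixels), "dist_coeffs" ([k1, k2, p1, p2, k3] as OpenCV has them; the pictures are not rectified), "pose" (4x4, takes a point from camera to world coordinates). Camera axes: x right, y down, z forward; pixel columns grow to the right and rows downward; lengths in m; the calibration is good to about 2 mm. A picture is of the moment at which its call begins: read the wrist's pose just before it. camera_model takes no time and is no camera call; for the wrist camera it gives the pose at the moment of the call.
- order.job_done(): hands the job in, once; it reports no verdict.
The state is a dict: "t": time; "joint_positions": joint angles; "qvel": joint speeds; "tau": joint torques, N m; "eef_pos": TCP position; "tool_rot": TCP orientation; "contact_force": force on the tool from outside, world axes, zero at the start; "torque": the same for the moment, N m; "gripper_width": finger opening in m.
Only numpy, scipy, OpenCV 4.12 (cv2) and the standard library are available. Lean on these libraries where they do the work, as an engineer would, in place of code of your own. Each camera call takes 0.05 s, during which the arm holds its last target. There are 200 camera calls.

## Working session

There is one attempt and no reset: what is moved stays moved. The work goes in short steps, Python scripts to look and compute and a shell command to move; the robot and the scene stay as the last step left them, time stands still between calls to the robot, and variables do not carry over. Pictures are saved under pics/ and viewed, about 8 in all and at most 12, crops included, and the job is handed in when it is done.

```bash
mkdir -p pics; ls; cat > h.py <<'E'
import numpy as np, cv2
from plant import telemetry, viewer, order
from scipy.spatial.transform import Rotation as R
def snap(n,f):
    m=viewer.camera_model(n); im,d=viewer.get_image(n); cv2.imwrite(f'pics/{f}.png',im)
    m={k:np.array(v) for k,v in m.items()}; np.savez(f'pics/{f}.npz',im=im,d=d,**m); return im,d,m
def load(f): 
    z=np.load(f'pics/{f}.npz'); return z['im'],z['d'],z
def ray(m,uv):
    K=np.array([[m['fx'],0,m['cx']],[0,m['fy'],m['cy']],[0,0,1.]],float)
    p=cv2.undistortPoints(np.array(uv,float).reshape(-1,1,2),K,np.array(m['dist_coeffs'],float))[:,0]
    return np.c_[p,np.ones(len(p))]
def onz(m,uv,z):
    T=m['pose']; r=ray(m,uv)@T[:3,:3].T; s=(z-T[2,3])/r[:,2]; return T[:3,3]+r*s[:,None]
def cloud(m,d):
    h,w=d.shape; uu,vv=np.meshgrid(np.arange(w),np.arange(h))
    r=ray(m,np.stack([uu,vv],-1).reshape(-1,2)).reshape(h,w,3)*d[...,None]
    P=r@m['pose'][:3,:3].T+m['pose'][:3,3]; P[d==0]=np.nan; return P
def pix(m,P):
    T=np.linalg.inv(m['pose']); K=np.array([[m['fx'],0,m['cx']],[0,m['fy'],m['cy']],[0,0,1.]],float)
    return cv2.projectPoints(np.array(P,float).reshape(-1,1,3),cv2.Rodrigues(T[:3,:3])[0],T[:3,3],K,np.array(m['dist_coeffs'],float))[0][:,0]
E
python3 - <<'E'
from h import *
s=telemetry.sense();print(s['t'],s['eef_pos'],s['tool_rot'],R.from_quat(s['tool_rot']).as_matrix().round(3),s['contact_force'])
a=snap('scene','s0');b=snap('side','d0')
for n in(a,b):print(n[2]['pose'].round(2))
E
```

```text
pics
0.0 [0.20526006 0.50993939 0.21795404] [ 0.58617667  0.39528477 -0.39621577 -0.58579854] [[ 0.374 -0.001 -0.928]
 [ 0.928 -0.001  0.374]
 [-0.001 -1.     0.   ]] [ 0.55546197 -0.85679465 -0.17714578]
[[-0.79  0.37 -0.5   1.02]
 [ 0.62  0.5  -0.61  0.58]
 [ 0.02 -0.79 -0.62  0.68]
 [ 0.    0.    0.    1.  ]]
[[ 0.9  -0.22  0.38  0.15]
 [-0.44 -0.45  0.78 -0.82]
 [ 0.   -0.87 -0.5   0.6 ]
 [ 0.    0.    0.    1.  ]]
```

View pics/s0.png

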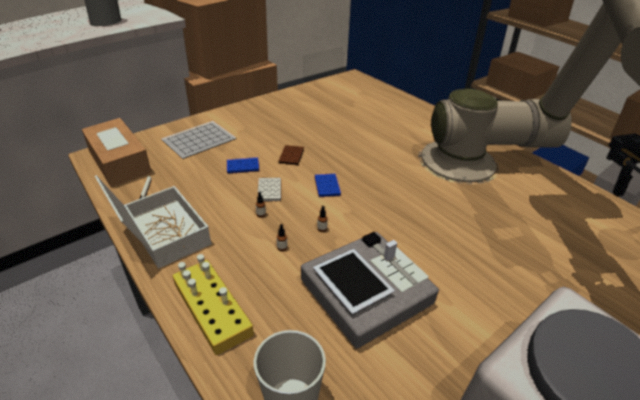

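The white tile is at (270,188). Its look-alikes are blue at (243,165) and (327,184), and brown at (291,155). The mixer is at (368,285), with the tab at (390,250) and the housing at (372,240). The vials are at (261,204), (322,218) and (282,237).

```bash
python3 - <<'E'
from h import *
im,d,m=load('s0')
c=np.vstack([cv2.resize(im[140:255,200:360],(800,575),interpolation=cv2.INTER_CUBIC)])
cv2.imwrite('pics/s0c.png',c)
P=cloud(m,d)
for u,v in [(270,188),(243,165),(327,184),(291,155),(261,204),(322,218),(282,237),(350,280),(390,245),(372,239),(420,290),(200,138)]:
    print(u,v,P[v,u].round(3))
# pose of white tile: low points, white
hsv=cv2.cvtColor(im,cv2.COLOR_BGR2HSV)
print(onz(m,[(270,188)],.012).round(3))
E
```

```text
270 188 [ 0.548 -0.196  0.014]
243 165 [ 0.547 -0.338  0.011]
327 184 [ 0.41  -0.126  0.009]
291 155 [ 0.406 -0.301  0.011]
261 204 [ 0.617 -0.127  0.037]
322 218 [0.532 0.004 0.039]
282 237 [0.643 0.    0.038]
350 280 [0.627 0.206 0.073]
390 245 [0.519 0.201 0.098]
372 239 [0.513 0.147 0.069]
420 290 [0.525 0.296 0.054]
200 138 [ 0.573 -0.569  0.002]
[[ 0.546 -0.198  0.012]]
```

View pics/s0c.png

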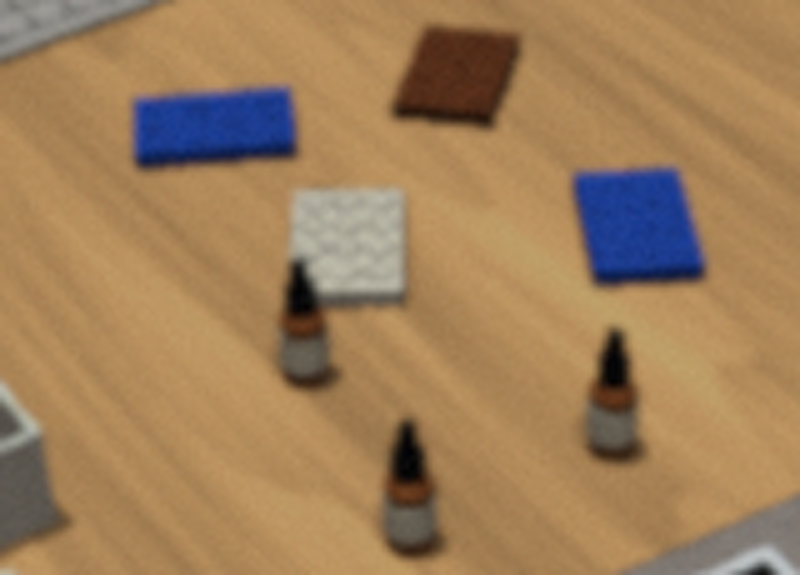

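View pics/d0.png

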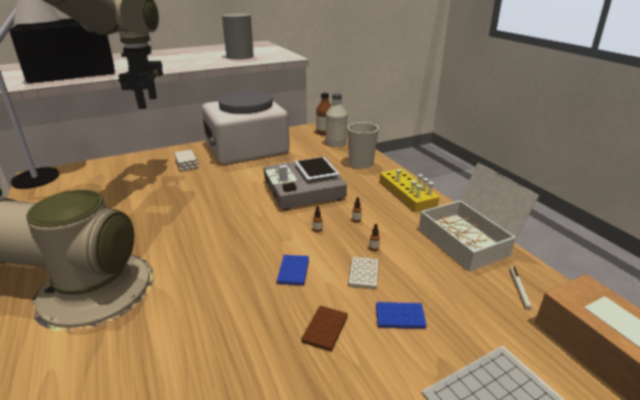

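The scene crop shows one loose white welled tile at (270,188). It matches (364,272) in the side view and is the right one. The stack at side (186,159) is fixed stock, and the others are blue and brown. Vial_c stands off the tile's short end. Next I'll measure the tile and mixer poses.

```bash
cat >> h.py <<'E'
def rect(pts): # centre, sizes, angle of the long side (deg)
    (c,s,a)=cv2.minAreaRect((pts*1000).astype(np.float32))
    if s[0]<s[1]: s=s[::-1];a+=90
    return np.array(c).round(1),np.array(s).round(1),round((a+90)%180-90,1)
def rectmask(m,mask,z):
    n,l,st,_=cv2.connectedComponentsWithStats(mask.astype(np.uint8)); k=1+np.argmax(st[1:,4])
    c=cv2.findContours((l==k).astype(np.uint8),cv2.RETR_EXTERNAL,cv2.CHAIN_APPROX_NONE)[0][0][:,0].astype(float)
    return rect(onz(m,c,z)[:,:2]),st[k,4]
E
python3 - <<'E'
from h import *
for f in('s0','d0'):
    im,d,m=load(f);P=cloud(m,d);hsv=cv2.cvtColor(im,cv2.COLOR_BGR2HSV).astype(int)
    near=np.hypot(P[...,0]-.546,P[...,1]+.198)<.075
    print(f,'tile',rectmask(m,near&(hsv[...,1]<75)&(hsv[...,2]>100),.012))
    nm=np.hypot(P[...,0]-.60,P[...,1]-.22)<.17
    pad=nm&(hsv[...,2]<70)&(abs(P[...,2]-.075)<.012)
    print('pad',rectmask(m,pad,.075), np.median(P[pad][:,2]))
    box=nm&(P[...,2]>.045)&(P[...,2]<.09)
    print('box',rect(P[box&(P[...,2]<.068)][:,:2]))
    tab=nm&(P[...,2]>.088); print('tab',P[tab].mean(0),np.nanmax(P[tab][:,2]),tab.sum(), rect(P[tab][:,:2]))
    hs=nm&(hsv[...,2]<70)&(abs(P[...,2]-.069)<.012)&(P[...,0]<.56); print('housing',P[hs].mean(0),hs.sum())
    for c in((.617,-.127),(.532,.004),(.643,0)):
        q=P[(np.hypot(P[...,0]-c[0],P[...,1]-c[1])<.03)&(P[...,2]>.015)]; print('vial',q.mean(0).round(3))
im,d,m=load('s0');cv2.imwrite('pics/mix.png',cv2.resize(im[225:345,295:445],(750,600),interpolation=cv2.INTER_CUBIC))
E
```

```text
s0 tile ((array([ 550.3, -198.1]), array([99.5, 59.4]), 55.9), np.int32(449))
pad ((array([620.9, 206.5]), array([109. ,  77.3]), 84.8), np.int32(1766)) 0.07273814956702318
box (array([579.2, 209.8]), array([203.5, 201.1]), -5.7)
tab [0.51529999 0.20040484 0.09550675] 0.0994323614797532 82 (array([513.7, 199.1]), array([22.2, 14.1]), -4.8)
housing [0.51121238 0.14319121 0.06500886] 175
vial [ 0.618 -0.129  0.039]
vial [0.532 0.002 0.039]
vial [ 0.643 -0.001  0.039]
d0 tile ((array([ 540.5, -212.5]), array([98.7, 59. ]), 55.5), np.int32(778))
pad ((array([616.5, 200.4]), array([102. ,  73.2]), 84.4), np.int32(367)) 0.07483996793749503
box (array([576.5, 205.1]), array([202.2, 200. ]), 84.9)
tab [0.51006294 0.19383878 0.09577372] 0.10081957375544692 42 (array([510.3, 195. ]), array([21.3, 14.7]), -9.5)
housing [0.50296124 0.13012707 0.06627016] 84
vial [ 0.611 -0.142  0.04 ]
vial [ 0.523 -0.01   0.039]
vial [ 0.635 -0.013  0.039]
```

View pics/mix.png

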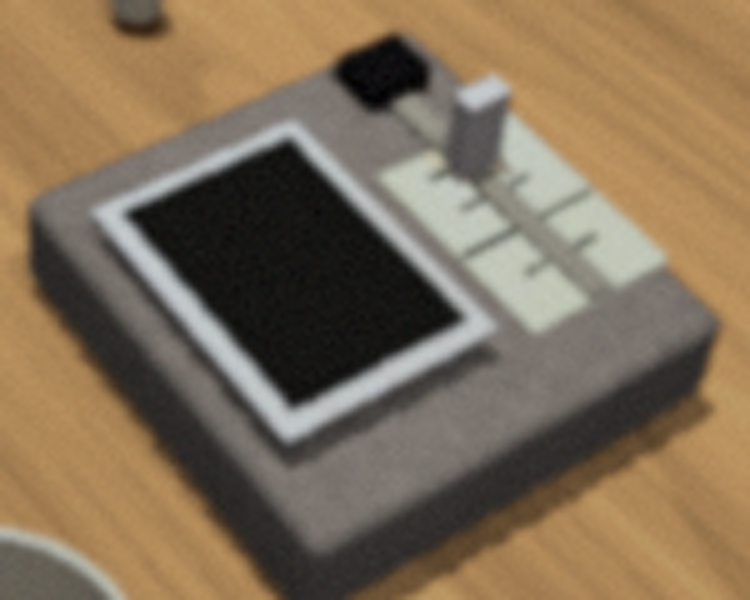

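From the two views combined:
- **Tile:** about (0.545,-0.205), long side at 55.7°.
- **Mixer:** yaw about -5.2°, pad centre about (0.618,0.203). The pad is at crop (295,270), the tab at (480,130) and the long line at (530,230).

Now moving over the tile.

```bash
python3 -m handwheel '[{"dp":[-41,0,-45],"rotation":[0,0,0],"grip":88},{"dp":[-41,0,-45],"rotation":[0,0,0],"grip":88},{"dp":[-41,0,-45],"rotation":[0,0,0],"grip":88},{"dp":[-41,0,-45],"rotation":[0,0,0],"grip":88},{"dp":[-41,0,-45],"rotation":[0,0,0],"grip":88}]' 8
python3 -m handwheel '[{"dp":[-41,0,-45],"rotation":[0,0,0],"grip":88},{"dp":[-41,0,-45],"rotation":[0,0,0],"grip":88},{"dp":[-41,0,-45],"rotation":[0,0,0],"grip":88},{"dp":[-41,0,-45],"rotation":[0,0,0],"grip":88},{"dp":[-41,0,-45],"rotation":[0,0,0],"grip":88}]'
python3 -m handwheel '[{"dp":[-41,0,-45],"rotation":[0,0,0],"grip":88},{"dp":[-41,0,-45],"rotation":[0,0,0],"grip":88},{"dp":[-41,0,-45],"rotation":[0,0,0],"grip":88},{"dp":[0,0,0],"rotation":[0,10.2,0],"grip":88},{"dp":[0,0,0],"rotation":[0,10.2,0],"grip":88}]'
python3 -m handwheel '[{"dp":[0,0,0],"rotation":[0,10.2,0],"grip":88},{"dp":[0,0,0],"rotation":[0,10.2,0],"grip":88},{"dp":[0,0,0],"rotation":[0,10.2,0],"grip":88},{"dp":[0,0,0],"rotation":[0,10.2,0],"grip":88},{"dp":[0,0,0],"rotation":[0,10.2,0],"grip":88}]'
python3 -m handwheel '[{"dp":[0,0,0],"rotation":[0,10.2,0],"grip":88},{"dp":[0,0,0],"rotation":[0,10.2,0],"grip":88},{"dp":[0,0,0],"rotation":[0,10.2,0],"grip":88},{"dp":[0,0,0],"rotation":[0,0,0],"grip":88},{"dp":[0,0,0],"rotation":[0,0,0],"grip":88}]'
python3 - <<'E'
from h import *
s=telemetry.sense();print(s['t'],s['eef_pos'],R.from_quat(s['tool_rot']).as_matrix().round(3),s['joint_positions'])
snap('wrist','w1');snap('side','d1')
E
```

```text
t: 0.72
eef_pos: [0.3379, 0.2342, 0.2185]
tool_rot: [0.586, 0.396, -0.396, -0.586]
contact_force: [1.5, 0.7, -0.7]
gripper_width: 0.0881
t: 1.35
eef_pos: [0.4701, -0.0402, 0.2184]
tool_rot: [-0.586, -0.396, 0.396, 0.586]
contact_force: [0.6, 0.8, 0.8]
gripper_width: 0.0881
t: 1.98
eef_pos: [0.5489, -0.2035, 0.2177]
tool_rot: [-0.647, -0.283, 0.284, 0.648]
contact_force: [0.5, -1.1, -0.3]
gripper_width: 0.0883
t: 2.6
eef_pos: [0.5488, -0.2027, 0.2181]
tool_rot: [-0.707, 0.023, -0.022, 0.707]
contact_force: [-0.6, -0.1, 0.5]
gripper_width: 0.0877
t: 3.22
eef_pos: [0.5489, -0.2027, 0.2183]
tool_rot: [-0.677, 0.205, -0.205, 0.677]
contact_force: [-0.6, 0.7, 0.5]
gripper_width: 0.0879
3.225 [ 0.54892243 -0.20272602  0.21833846] [[ 0.832 -0.     0.555]
 [-0.555  0.     0.832]
 [-0.    -1.    -0.   ]] [-5.55945339e-01  4.43367253e-01  1.19560002e+00 -1.47366397e-05
  1.50311514e+00  3.28755243e-02]
```

View pics/w1.png

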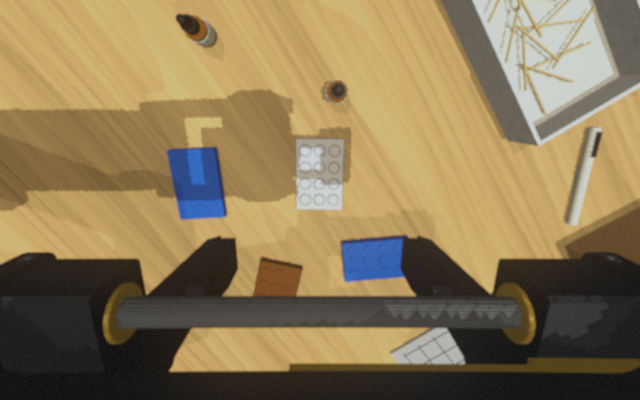

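The wrist view shows the white tile at (320,173), nearly square with the jaws, and vial_c clear at (336,92). The gripper's long side lies along the jaw axis, so the body clears vial_c.

```bash
python3 - <<'E'
from h import *
im,d,m=load('w1');print(m['pose'].round(3))
P=cloud(m,d)
c=[(295.5,138),(343.5,138),(342.5,209.5),(296.5,209.5)]
q=onz(m,c,.012);print(q.round(4),q.mean(0))
near=np.hypot(P[...,0]-.546,P[...,1]+.202)<.075
hsv=cv2.cvtColor(im,cv2.COLOR_BGR2HSV).astype(int)
k=near&(hsv[...,1]<60)&(P[...,2]>.004)
k=cv2.morphologyEx(k.astype(np.uint8),cv2.MORPH_CLOSE,np.ones((5,5)))
print(rectmask(m,k,.012)); print(np.median(P[173-30:173+30,305:335,2]),P[165,225],P[92,336])
k2=near&(P[...,2]>.007); print(rectmask(m,k2,.012))
E
```

```text
[[ 0.831 -0.532 -0.161  0.592]
 [-0.556 -0.796 -0.239 -0.141]
 [-0.001  0.288 -0.957  0.386]
 [ 0.     0.     0.     1.   ]]
[[ 0.5486 -0.1543  0.012 ]
 [ 0.5974 -0.187   0.012 ]
 [ 0.5468 -0.2642  0.012 ]
 [ 0.4966 -0.2307  0.012 ]] [ 0.54735379 -0.2090618   0.012     ]
((array([ 385.3, -384.8]), array([947.6, 253.7]), -30.9), np.int32(39394))
nan [ 0.45227641 -0.13235505  0.00206068] [ 0.61416897 -0.13796553  0.0720245 ]
((array([ 421.8, -396.2]), array([1009.6,  286. ]), -33.7), np.int32(66476))
```

```bash
python3 -m handwheel '[{"dp":[1,50,-6],"rotation":[0,0,0],"grip":88},{"dp":[0,50,0],"rotation":[0,0,0],"grip":88},{"dp":[0,50,0],"rotation":[0,0,0],"grip":88},{"dp":[0,20,0],"rotation":[0,0,0],"grip":88},{"dp":[0,0,0],"rotation":[0,0,0],"grip":88}]' 7
python3 -m handwheel '[{"dp":[0,10,0],"rotation":[0,0,0],"grip":88},{"dp":[0,10,0],"rotation":[0,0,0],"grip":88},{"dp":[0,5,0],"rotation":[0,0,0],"grip":88},{"dp":[0,0,0],"rotation":[0,0,0],"grip":88},{"dp":[0,0,0],"rotation":[0,0,0],"grip":88}]'
```

```text
t: 3.95
eef_pos: [0.5459, -0.2079, 0.0473]
tool_rot: [-0.676, 0.207, -0.205, 0.677]
contact_force: [0.2, -0.7, -0.5]
gripper_width: 0.088
t: 4.58
eef_pos: [0.5466, -0.2084, 0.0239]
tool_rot: [0.676, -0.206, 0.207, -0.676]
contact_force: [0.0, -0.4, -0.3]
gripper_width: 0.0879
```

```bash
python3 -m handwheel '[{"dp":[0,2,0],"rotation":[0,0,0],"grip":70},{"dp":[0,0,0],"rotation":[0,0,0],"grip":66},{"dp":[0,0,0],"rotation":[0,0,0],"grip":63},{"dp":[0,0,0],"rotation":[0,0,0],"grip":61},{"dp":[0,0,0],"rotation":[0,0,0],"grip":59}]' 7
python3 -m handwheel '[{"dp":[0,0,0],"rotation":[0,0,0],"grip":57},{"dp":[0,0,0],"rotation":[0,0,0],"grip":55},{"dp":[0,0,0],"rotation":[0,0,0],"grip":55},{"dp":[0,0,0],"rotation":[0,0,0],"grip":55}]'
python3 -m handwheel '[{"dp":[0,-3,0],"rotation":[0,0,0],"grip":55},{"dp":[0,-5,0],"rotation":[0,0,0],"grip":55},{"dp":[0,-5,0],"rotation":[0,0,0],"grip":55},{"dp":[0,-10,0],"rotation":[0,0,0],"grip":55},{"dp":[0,0,0],"rotation":[0,0,0],"grip":55}]'
```

```text
t: 5.2
eef_pos: [0.5465, -0.2083, 0.0216]
tool_rot: [-0.676, 0.206, -0.206, 0.676]
contact_force: [0.1, 0.4, -0.5]
gripper_width: 0.0588
t: 5.7
eef_pos: [0.5465, -0.2083, 0.0216]
tool_rot: [0.676, -0.206, 0.206, -0.676]
contact_force: [1.2, -0.6, -0.1]
gripper_width: 0.0551
t: 6.32
eef_pos: [0.5469, -0.2085, 0.0456]
tool_rot: [0.677, -0.206, 0.207, -0.676]
contact_force: [-0.1, -0.7, 0.3]
gripper_width: 0.0548
```

The jaws closed past 60 mm, so they are not holding the tile. Looking.

```bash
python3 -m handwheel '[{"dp":[0,-30,0],"rotation":[0,0,0],"grip":55},{"dp":[0,-30,0],"rotation":[0,0,0],"grip":55},{"dp":[0,0,0],"rotation":[0,0,0],"grip":55}]'
python3 - <<'E'
from h import *
a=snap('wrist','w2')[0];b=snap('side','d2')[0]
cv2.imwrite('pics/c2.png',np.vstack([a[:300],cv2.resize(b[170:320,280:600],(640,300))]))
E
```

```text
t: 6.7
eef_pos: [0.5473, -0.2088, 0.1064]
tool_rot: [0.677, -0.205, 0.208, -0.676]
contact_force: [-0.3, 0.3, -0.0]
gripper_width: 0.0552
```

View pics/c2.png

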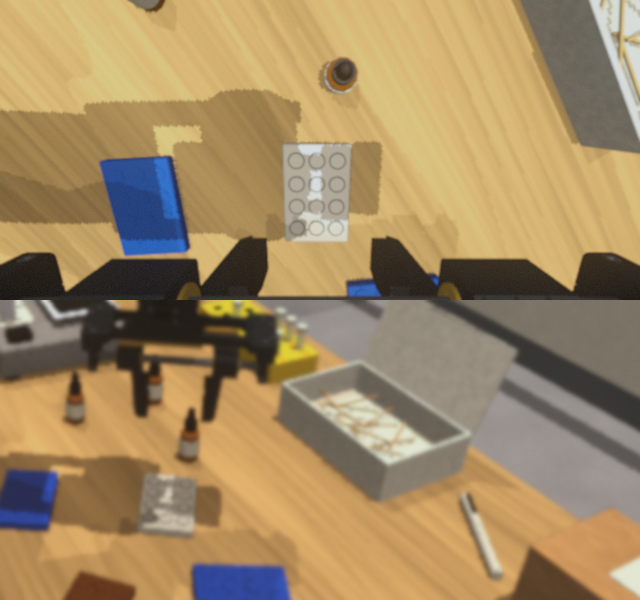

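The tile is still in place at wrist (317,192), with the fingertips at (255,243) and (385,243). I'll check where the tips really are against the reported TCP.

```bash
python3 - <<'E'
from h import *
s=telemetry.sense();p=s['eef_pos'];M=R.from_quat(s['tool_rot']).as_matrix()
print(p,M.round(3))
for f in('w2','d2'):
    im,d,m=load(f);P=cloud(m,d)
    for e in(-.0275,.0275): print(f,'pred tip',pix(m,[p+M@[e,.019,0],p+M@[e,0,0]]).round(0).tolist())
    if f=='w2':
        q=onz(m,[(283,144),(350,145),(348,241),(285,240)],.012);print(q.round(4),q.mean(0))
        for u,v in[(250,243),(258,250),(385,243),(380,250),(317,190),(265,180)]:print(u,v,d[v,u],((P[v,u]-p)@M).round(3),P[v,u].round(3))
        print('min tool-frame of near', np.nanmax(((P[:,:]-p)@M)[d<0.30][:,1]))
    else:
        for u,v in[(280+70,170+55),(280+105,170+56),(280+104,170+52),(281+69,170+50),(364,272),(363,280)]:print(u,v,((P[v,u]-p)@M).round(3),P[v,u].round(3))
E
```

```text
[ 0.54613115 -0.20812194  0.10386088] [[ 0.83  -0.001  0.558]
 [-0.558  0.     0.83 ]
 [-0.001 -1.    -0.   ]]
w2 pred tip [[274.0, 225.0], [269.0, 236.0]]
w2 pred tip [[355.0, 225.0], [359.0, 236.0]]
[[ 0.5486 -0.1548  0.012 ]
 [ 0.596  -0.1878  0.012 ]
 [ 0.5462 -0.2632  0.012 ]
 [ 0.4973 -0.2289  0.012 ]] [ 0.54702048 -0.20870483  0.012     ]
250 243 0.15140219 [-0.032 -0.031  0.01 ] [ 0.525 -0.182  0.135]
258 250 0.14399411 [-0.027 -0.039  0.01 ] [ 0.53  -0.185  0.143]
385 243 0.1527918 [ 0.036 -0.03   0.01 ] [ 0.582 -0.22   0.134]
380 250 0.14506882 [ 0.032 -0.038  0.01 ] [ 0.578 -0.218  0.142]
317 190 0.26919293 [0.002 0.09  0.005] [ 0.55  -0.205  0.014]
265 180 0.27824405 [-0.046  0.102  0.012] [ 0.514 -0.173  0.002]
min tool-frame of near 0.105646849467167
d2 pred tip [[353.0, 242.0], [354.0, 234.0]]
d2 pred tip [[379.0, 244.0], [380.0, 236.0]]
350 225 [-0.036 -0.029 -0.009] [ 0.511 -0.196  0.133]
385 226 [ 0.036 -0.032 -0.008] [ 0.571 -0.235  0.136]
384 222 [ 0.033 -0.043 -0.011] [ 0.568 -0.235  0.147]
350 220 [-0.036 -0.04  -0.008] [ 0.512 -0.195  0.144]
364 272 [-0.001  0.092 -0.008] [ 0.541 -0.215  0.012]
363 280 [-0.001  0.092 -0.035] [ 0.526 -0.236  0.011]
```

```bash
python3 - <<'E'
from h import *
s=telemetry.sense();p=s['eef_pos'];M=R.from_quat(s['tool_rot']).as_matrix()
for f in('w2','d2'):
    im,d,m=load(f);P=cloud(m,d);Q=(P-p)@M
    for lo,hi in((-.06,-.02),(.02,.06)):
        k=(Q[...,0]>lo)&(Q[...,0]<hi)&(abs(Q[...,2])<.02)&(Q[...,1]<.06)&(Q[...,1]>-.1)
        y=np.sort(Q[k][:,1]);print(f,k.sum(),y[-12:].round(3)); 
        t=k&(Q[...,1]>y[-1]-.012);print(Q[t].min(0).round(3),Q[t].max(0).round(3))
# start picture d0: gripper tip vs reported pose
im,d,m=load('d0');p=np.array([0.20526006,0.50993939,0.21795404]);P=cloud(m,d);k=np.hypot(P[...,0]-p[0],P[...,1]-p[1])<.08
k&=(P[...,2]>.05);print('start lowest z',np.sort(P[k][:,2])[:8].round(3))
E
```

```text
w2 4089 [-0.025 -0.025 -0.024 -0.024 -0.024 -0.024 -0.024 -0.024 -0.024 -0.024
 -0.024 -0.023]
[-0.039 -0.035 -0.008] [-0.025 -0.023  0.012]
w2 3912 [-0.025 -0.025 -0.025 -0.025 -0.025 -0.025 -0.024 -0.024 -0.024 -0.024
 -0.024 -0.024]
[ 0.03  -0.036 -0.008] [ 0.044 -0.024  0.012]
d2 190 [-0.025 -0.025 -0.024 -0.024 -0.024 -0.023 -0.023 -0.022 -0.022 -0.022
 -0.021 -0.02 ]
[-0.042 -0.032 -0.013] [-0.029 -0.02  -0.007]
d2 182 [-0.024 -0.024 -0.024 -0.024 -0.024 -0.023 -0.023 -0.023 -0.023 -0.023
 -0.022 -0.022]
[ 0.026 -0.033 -0.013] [ 0.04  -0.022 -0.003]
start lowest z [0.239 0.239 0.239 0.24  0.24  0.24  0.241 0.241]
```

Both cameras agree that the fingertips end 23.5 mm behind the reported TCP, not 19 mm ahead of it, a difference of 42.5 mm. The lateral position is right, and the start picture shows the same offset. I'll use tip z = TCP z + 0.0235 from here on, and I'll open and go lower.

```bash
python3 -m handwheel '[{"dp":[0,0,0],"rotation":[0,0,0],"grip":88},{"dp":[0,0,0],"rotation":[0,0,0],"grip":88},{"dp":[0,40,0],"rotation":[0,0,0],"grip":88},{"dp":[0,40,0],"rotation":[0,0,0],"grip":88},{"dp":[0,15,0],"rotation":[0,0,0],"grip":88}]'
python3 -m handwheel '[{"dp":[-1,10,0],"rotation":[0,0,0],"grip":88},{"dp":[0,5,0],"rotation":[0,0,0],"grip":88},{"dp":[0,0,0],"rotation":[0,0,0],"grip":88}]'
python3 - <<'E'
from h import *
s=telemetry.sense();p=s['eef_pos'];M=R.from_quat(s['tool_rot']).as_matrix();print(p)
im,d,m=snap('side','d3');P=cloud(m,d);Q=(P-p)@M
for sg in(-1,1):
    k=(sg*Q[...,0]>.04)&(sg*Q[...,0]<.068)&(abs(Q[...,2])<.015)&(Q[...,1]<-.02)&(Q[...,1]>-.07)
    print(k.sum(),np.sort(P[k][:,2])[:6].round(4))
E
```

```text
t: 7.42
eef_pos: [0.5455, -0.2077, 0.0073]
tool_rot: [-0.676, 0.208, -0.205, 0.677]
contact_force: [-0.3, -0.0, 0.4]
gripper_width: 0.0884
t: 7.8
eef_pos: [0.546, -0.2079, -0.0049]
tool_rot: [0.676, -0.206, 0.207, -0.676]
contact_force: [0.3, 0.5, 0.2]
gripper_width: 0.0881
[ 0.54595374 -0.20787025 -0.00491233]
152 [0.0158 0.016  0.0162 0.0171 0.0173 0.018 ]
149 [0.0152 0.0155 0.0158 0.016  0.0165 0.0173]
```

```bash
python3 -m handwheel '[{"dp":[0,6,0],"rotation":[0,0,0],"grip":88},{"dp":[0,4,0],"rotation":[0,0,0],"grip":88},{"dp":[0,3,0],"rotation":[0,0,0],"grip":80},{"dp":[0,0,0],"rotation":[0,0,0],"grip":70},{"dp":[0,0,0],"rotation":[0,0,0],"grip":66}]' 7
python3 -m handwheel '[{"dp":[0,0,0],"rotation":[0,0,0],"grip":64},{"dp":[0,0,0],"rotation":[0,0,0],"grip":62},{"dp":[0,0,0],"rotation":[0,0,0],"grip":60},{"dp":[0,0,0],"rotation":[0,0,0],"grip":57},{"dp":[0,0,0],"rotation":[0,0,0],"grip":55}]'
python3 -m handwheel '[{"dp":[0,0,0],"rotation":[0,0,0],"grip":55},{"dp":[0,0,0],"rotation":[0,0,0],"grip":55}]'
```

```text
t: 8.48
eef_pos: [0.5457, -0.2078, -0.0184]
tool_rot: [0.676, -0.206, 0.206, -0.676]
contact_force: [0.6, -0.5, -0.1]
gripper_width: 0.0663
t: 9.1
eef_pos: [0.5458, -0.2078, -0.0184]
tool_rot: [0.676, -0.206, 0.206, -0.676]
contact_force: [0.8, -0.3, 0.1]
gripper_width: 0.0599
t: 9.35
eef_pos: [0.5458, -0.2078, -0.0184]
tool_rot: [0.676, -0.206, 0.206, -0.676]
contact_force: [1.4, -0.2, 0.6]
gripper_width: 0.0601
```

Gripped at 60 mm. Lifting slowly.

```bash
python3 -m handwheel '[{"dp":[0,-2,0],"rotation":[0,0,0],"grip":55},{"dp":[0,-4,0],"rotation":[0,0,0],"grip":55},{"dp":[0,-8,0],"rotation":[0,0,0],"grip":55},{"dp":[0,-12,0],"rotation":[0,0,0],"grip":55},{"dp":[0,-4,0],"rotation":[0,0,0],"grip":55}]'
python3 -m handwheel '[{"dp":[0,-20,0],"rotation":[0,0,0],"grip":55},{"dp":[0,-30,0],"rotation":[0,0,0],"grip":55},{"dp":[0,-30,0],"rotation":[0,0,0],"grip":55},{"dp":[0,-30,0],"rotation":[0,0,0],"grip":55},{"dp":[0,-15,0],"rotation":[0,0,0],"grip":55}]'
python3 - <<'E'
from h import *
s=telemetry.sense();p=s['eef_pos'];M=R.from_quat(s['tool_rot']).as_matrix();print(s['t'],p,M.round(3),s['gripper_width'])
d=np.array([.618,.204,p[2]])-p;print((d@M*1000).round(1))
E
```

```text
t: 9.98
eef_pos: [0.546, -0.2079, 0.0128]
tool_rot: [0.677, -0.206, 0.207, -0.676]
contact_force: [0.7, -0.2, -1.8]
gripper_width: 0.06
t: 10.6
eef_pos: [0.5459, -0.2079, 0.1382]
tool_rot: [0.677, -0.206, 0.207, -0.676]
contact_force: [0.3, -0.3, -1.8]
gripper_width: 0.0597
10.6 [ 0.54592065 -0.20787361  0.13816148] [[ 0.83   0.002  0.558]
 [-0.558 -0.001  0.83 ]
 [ 0.002 -1.     0.   ]] 0.059676058610604314
[-1.701e+02 -3.000e-01  3.820e+02]
```

```bash
python3 -m handwheel '[{"dp":[-7,0,16],"rotation":[0,0,0],"grip":55},{"dp":[-14,0,32],"rotation":[0,0,0],"grip":55},{"dp":[-14,0,32],"rotation":[0,0,0],"grip":55},{"dp":[-14,0,32],"rotation":[0,0,0],"grip":55},{"dp":[-14,0,32],"rotation":[0,0,0],"grip":55}]'
python3 -m handwheel '[{"dp":[-14,0,32],"rotation":[0,0,0],"grip":55},{"dp":[-14,0,32],"rotation":[0,0,0],"grip":55},{"dp":[-14,0,32],"rotation":[0,0,0],"grip":55},{"dp":[-14,0,32],"rotation":[0,0,0],"grip":55},{"dp":[-14,0,32],"rotation":[0,0,0],"grip":55}]'
python3 -m handwheel '[{"dp":[-14,0,32],"rotation":[0,0,0],"grip":55},{"dp":[-14,0,32],"rotation":[0,0,0],"grip":55},{"dp":[-9,0,14],"rotation":[0,0,0],"grip":55},{"dp":[0,0,0],"rotation":[0,-5.7,0],"grip":55},{"dp":[0,0,0],"rotation":[0,-5.8,0],"grip":55}]'
python3 -m handwheel '[{"dp":[0,0,0],"rotation":[0,-5.7,0],"grip":55},{"dp":[0,0,0],"rotation":[0,-5.7,0],"grip":55},{"dp":[0,0,0],"rotation":[0,-5.8,0],"grip":55},{"dp":[0,0,0],"rotation":[0,0,0],"grip":55},{"dp":[0,0,0],"rotation":[0,0,0],"grip":55}]'
python3 - <<'E'
from h import *
s=telemetry.sense();p=s['eef_pos'];M=R.from_quat(s['tool_rot']).as_matrix();print(s['t'],p,M.round(3),s['gripper_width'])
a=snap('wrist','w4')[0];b=snap('scene','s4')[0]
cv2.imwrite('pics/c4.png',np.vstack([a[:300],cv2.resize(b[200:350,250:570],(640,300))]))
E
```

```text
t: 11.22
eef_pos: [0.5731, -0.0506, 0.135]
tool_rot: [-0.676, 0.207, -0.205, 0.676]
contact_force: [0.2, -1.0, -1.6]
gripper_width: 0.0598
t: 11.85
eef_pos: [0.604, 0.121, 0.1348]
tool_rot: [0.677, -0.207, 0.205, -0.676]
contact_force: [-0.2, 0.4, -1.4]
gripper_width: 0.0599
t: 12.48
eef_pos: [0.617, 0.2044, 0.1355]
tool_rot: [0.694, -0.137, 0.136, -0.694]
contact_force: [-0.5, 0.3, -2.0]
gripper_width: 0.0602
t: 13.1
eef_pos: [0.6175, 0.204, 0.1361]
tool_rot: [0.706, -0.033, 0.033, -0.706]
contact_force: [0.0, 0.8, -1.8]
gripper_width: 0.0598
13.1 [0.61753074 0.20402355 0.13614347] [[ 0.996 -0.001  0.093]
 [-0.093 -0.     0.996]
 [-0.001 -1.    -0.   ]] 0.059754394047821374
```

View pics/c4.png

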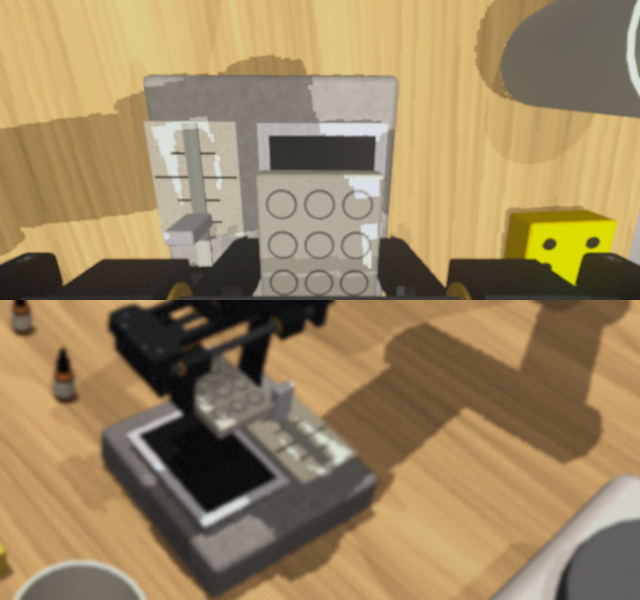

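The wrist view shows the tile held level, far edge (258–381,172), over the pad, whose far edge is (269–375,136). It looks square with the mixer. Computing the offset.

```bash
python3 - <<'E'
from h import *
im,d,m=load('w4');P=cloud(m,d)
for n,c,z in(('deck',[(145,77),(397,77)],.055),('plate',[(258,123),(386,123)],.072),('pad',[(269,136.5),(375,136)],.075),('tile',[(257.5,172),(381.5,172)],.167)):
    q=onz(m,c,z)[:,:2]*1e3;v=q[1]-q[0];u=v/np.hypot(*v);ny=np.array([-u[1],u[0]])
    L={'deck':100,'plate':65,'pad':56,'tile':46}[n]; print(n,q.round(1).tolist(),'len',np.hypot(*v).round(1),'ang',np.degrees(np.arctan2(v[1],v[0])).round(1),'centre',(q.mean(0)-L*ny).round(1))
print('tile top z',np.nanmedian(P[180:280,280:360,2]),'pad',np.nanmedian(P[142:160,280:360,2]),'plate',np.nanmedian(P[124:130,270:370,2]))
im,d,m=load('s4');P=cloud(m,d);hsv=cv2.cvtColor(im,cv2.COLOR_BGR2HSV)
# pad from scene start again, both-camera mean
E
```

```text
deck [[495.6, 312.6], [687.8, 294.8]] len 193.0 ang -5.3 centre [582.5 204.1]
plate [[579.7, 271.5], [674.9, 262.5]] len 95.6 ang -5.4 centre [621.2 202.3]
pad [[587.0, 261.1], [665.8, 254.1]] len 79.1 ang -5.1 centre [621.4 201.8]
tile [[595.2, 252.4], [652.2, 247.0]] len 57.3 ang -5.4 centre [619.4 203.9]
tile top z 0.16809904464022546 pad 0.0763806583639359 plate 0.07381274242679785
```

```bash
python3 -m handwheel '[{"dp":[2,10,-2],"rotation":[0,0,0],"grip":55},{"dp":[0,20,0],"rotation":[0,0,0],"grip":55},{"dp":[0,20,0],"rotation":[0,0,0],"grip":55},{"dp":[0,15,0],"rotation":[0,0,0],"grip":55},{"dp":[0,8,0],"rotation":[0,0,0],"grip":55}]'
python3 -m handwheel '[{"dp":[0,2,0],"rotation":[0,0,0],"grip":55},{"dp":[0,1,0],"rotation":[0,0,0],"grip":55},{"dp":[0,0,0],"rotation":[0,0,0],"grip":55},{"dp":[0,0,0],"rotation":[0,0,0],"grip":55}]'
python3 - <<'E'
from h import *
f=[];
for i in range(1): s=telemetry.sense();print(s['eef_pos'],s['contact_force'])
im,d,m=snap('scene','s5');P=cloud(m,d)
cv2.imwrite('pics/c5.png',cv2.resize(im[220:340,290:440],(750,600),interpolation=cv2.INTER_CUBIC))
E
```

```text
t: 13.82
eef_pos: [0.6194, 0.2018, 0.0624]
tool_rot: [0.706, -0.033, 0.032, -0.706]
contact_force: [-0.1, 0.9, -0.7]
gripper_width: 0.0597
t: 14.32
eef_pos: [0.6198, 0.202, 0.0609]
tool_rot: [-0.706, 0.032, -0.033, 0.706]
contact_force: [-0.1, 0.8, -1.4]
gripper_width: 0.0601
[0.61979629 0.20195598 0.06094879] [-0.08616776  0.81822848 -1.3825453 ]
```

View pics/c5.png

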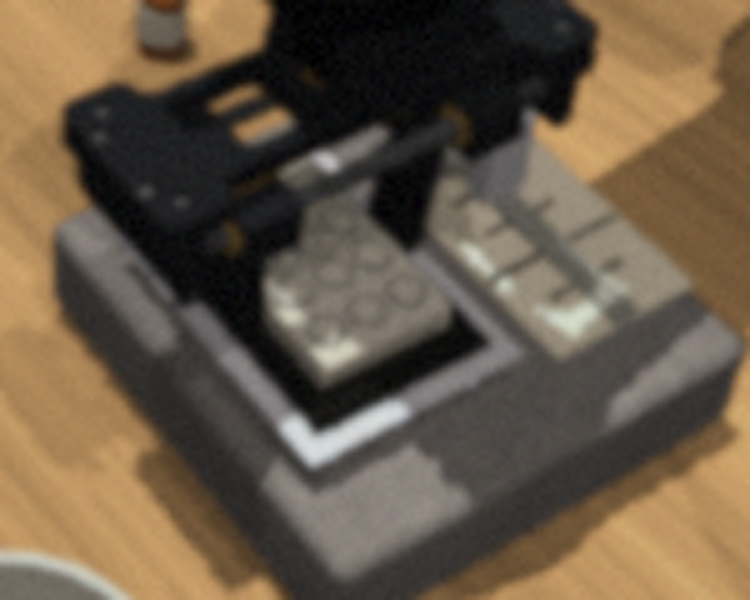

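The tile is just above the pad, at (350,280) in the crop, square and near centred. Creeping down.

```bash
for i in 1; do python3 -m handwheel '[{"dp":[0,1,0],"rotation":[0,0,0],"grip":55},{"dp":[0,1,0],"rotation":[0,0,0],"grip":55},{"dp":[0,0,0],"rotation":[0,0,0],"grip":55}]'
python3 -m handwheel '[{"dp":[0,1,0],"rotation":[0,0,0],"grip":55},{"dp":[0,0,0],"rotation":[0,0,0],"grip":55}]'
python3 -m handwheel '[{"dp":[0,1,0],"rotation":[0,0,0],"grip":55},{"dp":[0,0,0],"rotation":[0,0,0],"grip":55}]'
python3 -m handwheel '[{"dp":[0,1,0],"rotation":[0,0,0],"grip":55},{"dp":[0,0,0],"rotation":[0,0,0],"grip":55}]'; done | egrep 'eef|cont'
```

```text
eef_pos: [0.6196, 0.2019, 0.0584]
contact_force: [0.2, -0.3, -1.6]
eef_pos: [0.6196, 0.2019, 0.0575]
contact_force: [-0.3, -0.7, -2.1]
eef_pos: [0.6197, 0.2019, 0.0566]
contact_force: [0.4, -0.1, -0.4]
eef_pos: [0.6197, 0.2019, 0.0556]
contact_force: [-0.8, -0.7, -0.1]
```

```bash
(python3 -m handwheel '[{"dp":[0,0,0],"rotation":[0,0,0],"grip":55}]'
python3 -m handwheel '[{"dp":[0,0,0],"rotation":[0,0,0],"grip":55}]'
python3 -m handwheel '[{"dp":[0,0.7,0],"rotation":[0,0,0],"grip":55},{"dp":[0,0,0],"rotation":[0,0,0],"grip":55}]'
python3 -m handwheel '[{"dp":[0,0,0],"rotation":[0,0,0],"grip":55}]'
python3 -m handwheel '[{"dp":[0,0,0],"rotation":[0,0,0],"grip":55}]') | egrep 'eef|cont'
```

```text
eef_pos: [0.6197, 0.202, 0.0557]
contact_force: [-0.4, 0.8, 0.2]
eef_pos: [0.6197, 0.2019, 0.0556]
contact_force: [0.5, 0.4, -1.1]
eef_pos: [0.6197, 0.202, 0.0548]
contact_force: [0.0, -0.1, -0.9]
eef_pos: [0.6197, 0.202, 0.0549]
contact_force: [1.0, -0.2, 0.1]
eef_pos: [0.6197, 0.202, 0.0549]
contact_force: [1.1, 0.3, 0.7]
```

The platform now carries the tile's weight. Releasing gradually, then rising.

```bash
(python3 -m handwheel '[{"dp":[0,0.3,0],"rotation":[0,0,0],"grip":60},{"dp":[0,0,0],"rotation":[0,0,0],"grip":61},{"dp":[0,0,0],"rotation":[0,0,0],"grip":63},{"dp":[0,0,0],"rotation":[0,0,0],"grip":66},{"dp":[0,0,0],"rotation":[0,0,0],"grip":70}]' 3
python3 -m handwheel '[{"dp":[0,0,0],"rotation":[0,0,0],"grip":74},{"dp":[0,-5,0],"rotation":[0,0,0],"grip":74},{"dp":[0,-20,0],"rotation":[0,0,0],"grip":74},{"dp":[0,-40,0],"rotation":[0,0,0],"grip":74},{"dp":[0,-30,0],"rotation":[0,0,0],"grip":74}]'
python3 -m handwheel '[{"dp":[0,-20,-30],"rotation":[0,0,0],"grip":74},{"dp":[0,0,-30],"rotation":[0,0,0],"grip":74},{"dp":[0,0,-30],"rotation":[0,0,0],"grip":60},{"dp":[0,0,0],"rotation":[0,0,0],"grip":40},{"dp":[0,0,0],"rotation":[0,0,0],"grip":40}]')
python3 - <<'E'
from h import *
a=snap('wrist','w6')[0];snap('scene','s6');s=telemetry.sense();print(s['t'],s['eef_pos'])
cv2.imwrite('pics/c6.png',a)
E
```

```text
t: 16.88
eef_pos: [0.6196, 0.2019, 0.0546]
tool_rot: [0.706, -0.032, 0.032, -0.706]
contact_force: [0.4, 0.1, -1.0]
gripper_width: 0.0699
t: 17.5
eef_pos: [0.6199, 0.202, 0.1516]
tool_rot: [-0.706, 0.032, -0.033, 0.706]
contact_force: [0.0, -0.7, 0.2]
gripper_width: 0.0741
t: 18.12
eef_pos: [0.6115, 0.1129, 0.1698]
tool_rot: [-0.706, 0.032, -0.032, 0.706]
contact_force: [0.6, -0.1, -0.2]
gripper_width: 0.046
18.225 [0.61146067 0.1132774  0.1696011 ]
```

View pics/c6.png

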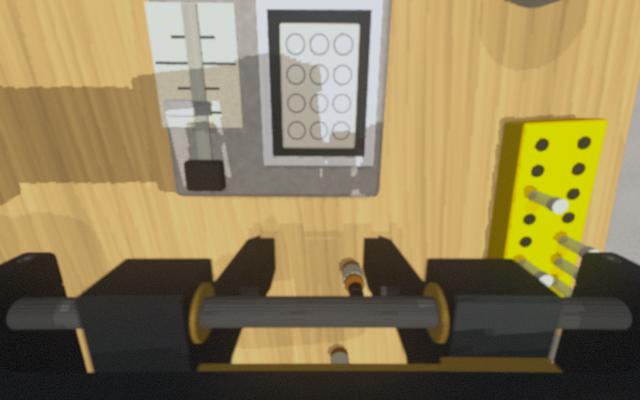

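The tile lies on the pad at (319,85), with an even border all round. The tab is at (193,108), the long line at (155–237,63) and the housing at (205,175).

```bash
python3 - <<'E'
from h import *
im,d,m=load('w6');P=cloud(m,d)
def q(c,z):
    a=onz(m,c,z)[:,:2]*1e3;v=(a[2]+a[3]-a[0]-a[1]);w=(a[1]+a[2]-a[0]-a[3])/2
    return a.mean(0).round(1),np.degrees(np.arctan2(w[1],w[0])).round(2),np.degrees(np.arctan2(v[1],v[0])).round(2)+90, (np.hypot(*w).round(1),np.hypot(*v).round(1)/2)
print('pad',q([(267,10),(370.5,12),(363.5,157),(273,155)],.073));print('tile',q([(279,22),(359.5,24),(355,148),(281.5,147)],.085))
print('pad z',np.nanmedian(P[20:150,270:276,2]),np.nanmedian(P[40:130,290:345,2]))
L=onz(m,[(155,63.5),(237,63.5)],.055);print('long',L.round(4),L.mean(0))
print('0line',onz(m,[(177,112),(222,112)],.055).round(4))
for f in('w6','s6'):
    im,d,m=load(f);P=cloud(m,d);k=(np.hypot(P[...,0]-.512,P[...,1]-.197)<.03)&(P[...,2]>.09)&(P[...,2]<.106);print(f,'tab',k.sum(),np.median(P[k],0),rect(P[k][:,:2]))
im,d,m=load('w6');cv2.imwrite('pics/c6b.png',cv2.resize(im[0:200,140:400],(780,600),interpolation=cv2.INTER_CUBIC))
E
```

```text
pad (array([621. , 202.1]), np.float64(-6.37), np.float64(-5.469999999999999), (np.float64(79.6), np.float64(111.45)))
tile (array([621.1, 201.1]), np.float64(-6.26), np.float64(-5.75), (np.float64(60.5), np.float64(91.6)))
pad z 0.0747679831126638 0.0871098673243702
long [[0.4832 0.2357 0.055 ]
 [0.5531 0.2296 0.055 ]] [0.51811127 0.2326407  0.055     ]
0line [[0.4926 0.1948 0.055 ]
 [0.5328 0.1913 0.055 ]]
w6 tab 574 [0.51722836 0.19607827 0.10107372] (array([515.3, 196.1]), array([23. , 11.8]), -4.4)
s6 tab 72 [0.5161388  0.20041743 0.09715555] (array([513.2, 199. ]), array([22. , 12.6]), -5.5)
```

View pics/c6b.png

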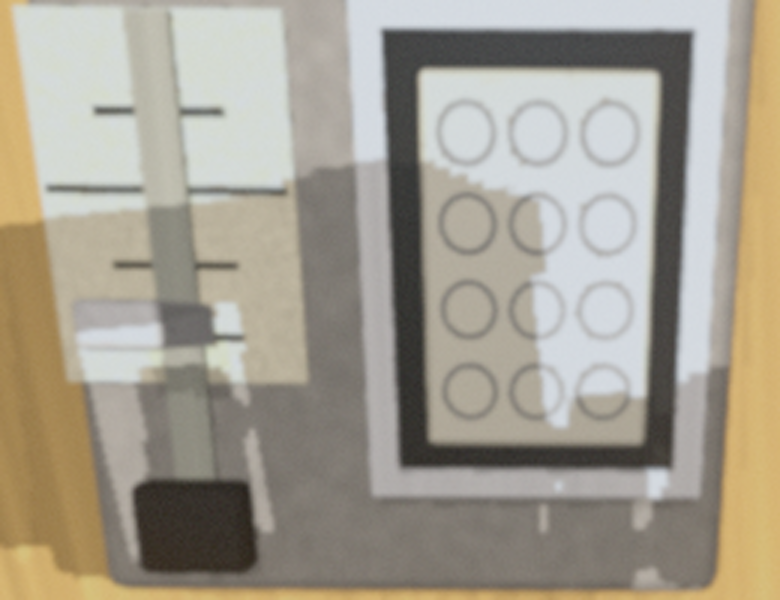

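The tile measures within about 1 mm of the pad centre and 0.3° of square. Next the timer: move over the tab and turn the jaws along mixer y.

```bash
(python3 -m handwheel '[{"dp":[-34.5,0,23.6],"rotation":[0,0,0],"grip":44},{"dp":[-34.5,0,23.6],"rotation":[0,0,0],"grip":44},{"dp":[-34.5,0,23.6],"rotation":[0,0,0],"grip":44},{"dp":[0,0,0],"rotation":[0,-10,0],"grip":44},{"dp":[0,0,0],"rotation":[0,-10,0],"grip":44}]'
python3 -m handwheel '[{"dp":[0,0,0],"rotation":[0,-10,0],"grip":44},{"dp":[0,0,0],"rotation":[0,-10,0],"grip":44},{"dp":[0,0,0],"rotation":[0,-10,0],"grip":44},{"dp":[0,0,0],"rotation":[0,-10,0],"grip":44},{"dp":[0,0,0],"rotation":[0,-10,0],"grip":44}]'
python3 -m handwheel '[{"dp":[0,0,0],"rotation":[0,-10,0],"grip":44},{"dp":[0,0,0],"rotation":[0,-10,0],"grip":44},{"dp":[0,20,0],"rotation":[0,0,0],"grip":44},{"dp":[0,20,0],"rotation":[0,0,0],"grip":44},{"dp":[0,0,0],"rotation":[0,0,0],"grip":44}]')|tail -5
python3 - <<'E'
from h import *
im,d,m=snap('wrist','w7');im2,_,_=snap('scene','s7');s=telemetry.sense();p=s['eef_pos'];M=R.from_quat(s['tool_rot']).as_matrix();print(s['t'],p,M.round(3))
cv2.imwrite('pics/c7.png',np.vstack([im[:300],cv2.resize(im2[200:350,250:570],(640,300))]))
P=cloud(m,d);Q=(P-p)@M
k=(np.hypot(P[...,0]-.515,P[...,1]-.195)<.03)&(P[...,2]>.085)&(P[...,2]<.106);print('tab in tool',k.sum(),Q[k].min(0).round(4),Q[k].max(0).round(4),np.median(P[k],0).round(4))
E
```

```text
t: 20.1
eef_pos: [0.5141, 0.1928, 0.1286]
tool_rot: [-0.522, -0.476, 0.478, 0.523]
contact_force: [-0.1, 0.9, -0.4]
gripper_width: 0.0437
20.2 [0.51506308 0.19275611 0.13013737] [[ 0.091  0.001 -0.996]
 [ 0.996  0.     0.091]
 [ 0.    -1.    -0.001]]
tab in tool 583 [-0.0022  0.0272 -0.0094] [0.0094 0.0449 0.012 ] [0.5119 0.1964 0.1009]
```

View pics/c7.png

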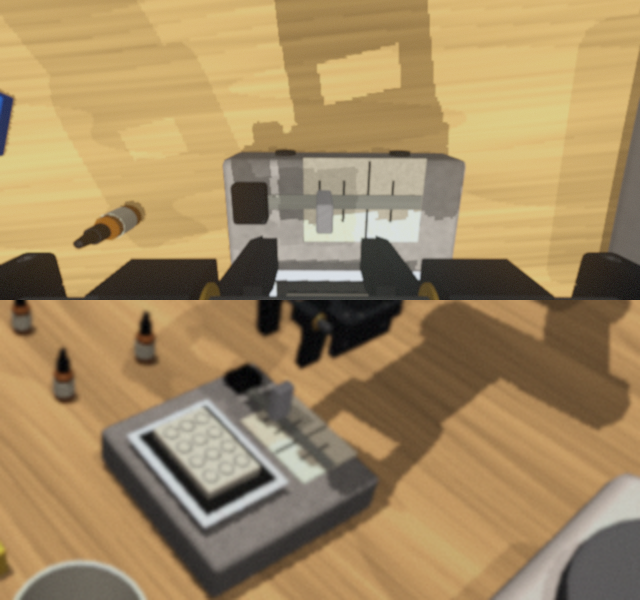

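The tab, at wrist (324,212), lies between the jaws in line with the tool. Descending and closing on it.

```bash
python3 -m handwheel '[{"dp":[1,25,1],"rotation":[0,0,0],"grip":44},{"dp":[0,25,0],"rotation":[0,0,0],"grip":44},{"dp":[0,18,0],"rotation":[0,0,0],"grip":44},{"dp":[0,9,0],"rotation":[0,0,0],"grip":44},{"dp":[0,0,0],"rotation":[0,0,0],"grip":30}]' 15
python3 -m handwheel '[{"dp":[0,0,0],"rotation":[0,0,0],"grip":22},{"dp":[0,0,0],"rotation":[0,0,0],"grip":15},{"dp":[0,0,0],"rotation":[0,0,0],"grip":9},{"dp":[0,0,0],"rotation":[0,0,0],"grip":9},{"dp":[0,0,0],"rotation":[0,0,0],"grip":9}]'
```

```text
t: 20.82
eef_pos: [0.5141, 0.1935, 0.0528]
tool_rot: [0.522, 0.477, -0.477, -0.522]
contact_force: [0.5, -0.3, -0.2]
gripper_width: 0.0363
t: 21.45
eef_pos: [0.5143, 0.1936, 0.0532]
tool_rot: [0.523, 0.477, -0.476, -0.522]
contact_force: [0.2, 2.0, 5.2]
gripper_width: 0.0119
```

```bash
python3 -m handwheel '[{"dp":[4,0,0],"rotation":[0,0,0],"grip":9},{"dp":[8,0,0],"rotation":[0,0,0],"grip":9},{"dp":[8,0,0],"rotation":[0,0,0],"grip":9},{"dp":[8,0,0],"rotation":[0,0,0],"grip":9},{"dp":[6,0,0],"rotation":[0,0,0],"grip":9}]' 15
python3 -m handwheel '[{"dp":[3,0,0],"rotation":[0,0,0],"grip":9},{"dp":[0,0,0],"rotation":[0,0,0],"grip":9},{"dp":[0,0,0],"rotation":[0,0,0],"grip":9}]'
python3 - <<'E'
from h import *
im,d,m=snap('wrist','w8');im2,_,_=snap('scene','s8')
s=telemetry.sense();print(s['t'],s['eef_pos'])
cv2.imwrite('pics/c8.png',np.vstack([cv2.resize(im[100:250,200:520],(640,300),interpolation=cv2.INTER_CUBIC),cv2.resize(im2[225:325,320:460],(420,300),interpolation=cv2.INTER_CUBIC)[:, :].copy() if 0 else cv2.copyMakeBorder(cv2.resize(im2[225:325,320:460],(420,300),interpolation=cv2.INTER_CUBIC),0,0,0,220,0)]))
E
```

```text
t: 22.08
eef_pos: [0.5175, 0.2267, 0.0532]
tool_rot: [0.523, 0.477, -0.477, -0.522]
contact_force: [-0.6, -3.4, 7.6]
gripper_width: 0.0122
t: 22.45
eef_pos: [0.5178, 0.2299, 0.0532]
tool_rot: [0.523, 0.477, -0.476, -0.522]
contact_force: [-0.4, -1.4, 5.3]
gripper_width: 0.0118
22.55 [0.51784213 0.2299435  0.05323354]
```

View pics/c8.png

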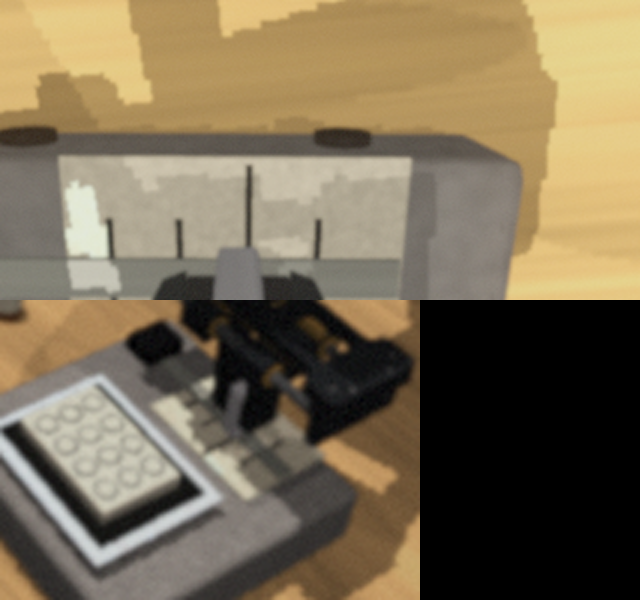

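The tab foot, at crop (237,250), is about 12 px short of the long line at (249,220). The lines are 69 px per 20 mm apart, so that is about 3.5 mm. It agrees with 36.4 mm travelled of 40.

```bash
python3 -m handwheel '[{"dp":[2,0,0],"rotation":[0,0,0],"grip":9},{"dp":[1.5,0,0],"rotation":[0,0,0],"grip":9},{"dp":[0,0,0],"rotation":[0,0,0],"grip":9},{"dp":[0,0,0],"rotation":[0,0,0],"grip":9}]' 15
python3 -m handwheel '[{"dp":[0,0,0],"rotation":[0,0,0],"grip":12},{"dp":[0,0,0],"rotation":[0,0,0],"grip":15},{"dp":[0,0,0],"rotation":[0,0,0],"grip":20},{"dp":[0,0,0],"rotation":[0,0,0],"grip":30},{"dp":[0,0,0],"rotation":[0,0,0],"grip":30}]'
python3 -m handwheel '[{"dp":[0,-10,0],"rotation":[0,0,0],"grip":30},{"dp":[0,-25,0],"rotation":[0,0,0],"grip":30},{"dp":[0,-40,0],"rotation":[0,0,0],"grip":30},{"dp":[0,-40,0],"rotation":[0,0,0],"grip":30},{"dp":[0,0,0],"rotation":[0,0,0],"grip":30}]'
python3 - <<'E'
from h import *
im,d,m=snap('wrist','w9');im2,d2,m2=snap('scene','s9');snap('side','d9')
s=telemetry.sense();print(s['t'],s['eef_pos'])
cv2.imwrite('pics/c9.png',np.vstack([cv2.resize(im[130:280,220:480],(520,300),interpolation=cv2.INTER_CUBIC),cv2.resize(im2[200:350,240:500],(520,300),interpolation=cv2.INTER_CUBIC)]))
for P in(cloud(m,d),cloud(m2,d2)):
    k=(np.hypot(P[...,0]-.519,P[...,1]-.235)<.03)&(P[...,2]>.09)&(P[...,2]<.106);print('tab',k.sum(),rect(P[k][:,:2]))
E
```

```text
t: 23.05
eef_pos: [0.5181, 0.2331, 0.0532]
tool_rot: [0.523, 0.477, -0.476, -0.522]
contact_force: [-0.2, -3.1, 6.1]
gripper_width: 0.0115
t: 23.68
eef_pos: [0.5175, 0.2337, 0.0524]
tool_rot: [-0.522, -0.477, 0.477, 0.522]
contact_force: [-0.1, 0.1, -0.1]
gripper_width: 0.0298
t: 24.3
eef_pos: [0.5188, 0.234, 0.1711]
tool_rot: [0.523, 0.479, -0.475, -0.521]
contact_force: [0.2, -0.4, -0.3]
gripper_width: 0.0303
24.45 [0.5171274  0.23354736 0.16688293]
tab 413 (array([517.7, 232.7]), array([21.8, 11.7]), -5.5)
tab 75 (array([517.5, 236.6]), array([23.4, 13.3]), -3.1)
```

The picture limit is reached, so I'll check the tab against the scale lines numerically, using the pre-pull view as a reference for bias.

```bash
python3 - <<'E'
from h import *
from scipy.signal import find_peaks
a=np.radians(-5.4);ex=np.array([np.cos(a),np.sin(a)]);ey=np.array([-np.sin(a),np.cos(a)])
o=np.array([.5181,.2326]) # measured long line
for f in('w7','w9','w6','s7','s9'):
    im,d,m=load(f);P=cloud(m,d);g=cv2.cvtColor(im,cv2.COLOR_BGR2GRAY).astype(np.float32)
    ys=np.arange(-.06,.035,.0005)
    for side in((-.016,-.0125),(.0125,.016),(-.031,-.021),(.021,.031)):
        xs=np.linspace(*side,8)
        G=np.array([[np.r_[o+x*ex+y*ey,.055] for x in xs] for y in ys]).reshape(-1,3)
        uv=pix(m,G).astype(np.float32).reshape(len(ys),8,2)
        v=cv2.remap(g,uv[...,0],uv[...,1],cv2.INTER_LINEAR).mean(1)
        bg=cv2.blur(v.reshape(-1,1),(1,25))[:,0]
        pk,pr=find_peaks(bg-v,prominence=12);print(f,side,[(round(ys[i]*1e3,1),int(q)) for i,q in zip(pk,pr['prominences'])])
    k=(P[...,2]>.094)&(P[...,2]<.106);q=P[k][:,:2]-o;q=np.c_[q@ex,q@ey];q=q[(abs(q[:,0])<.02)&(abs(q[:,1]+.02)<.035)]
    if len(q): print('  tab',len(q),np.percentile(q,[2,50,98],axis=0).round(4).tolist())
E
```

```text
w7 (-0.016, -0.0125) [(np.float64(-55.0), 17), (np.float64(-40.0), 77), (np.float64(-31.5), 14), (np.float64(-19.5), 66), (np.float64(-11.0), 19), (np.float64(0.5), 83), (np.float64(13.0), 17), (np.float64(21.0), 69)]
w7 (0.0125, 0.016) [(np.float64(-55.0), 16), (np.float64(-42.0), 13), (np.float64(-29.5), 40), (np.float64(-19.5), 98), (np.float64(-11.5), 17), (np.float64(0.0), 85), (np.float64(11.5), 28), (np.float64(20.5), 84), (np.float64(30.0), 16)]
w7 (-0.031, -0.021) [(np.float64(-55.0), 19), (np.float64(-11.5), 22), (np.float64(0.5), 81)]
w7 (0.021, 0.031) [(np.float64(-55.0), 16), (np.float64(-41.5), 20), (np.float64(-29.5), 44), (np.float64(-19.0), 17), (np.float64(0.5), 85)]
  tab 530 [[-0.011, -0.042], [-0.0017, -0.0365], [0.0097, -0.0309]]
w9 (-0.016, -0.0125) [(np.float64(-55.5), 14), (np.float64(-40.5), 66), (np.float64(-28.0), 13), (np.float64(-20.0), 79), (np.float64(0.0), 58), (np.float64(12.5), 19), (np.float64(20.0), 63)]
w9 (0.0125, 0.016) [(np.float64(-54.5), 20), (np.float64(-40.5), 85), (np.float64(-29.5), 16), (np.float64(-20.0), 75), (np.float64(-13.0), 18), 
[... 1239 characters left out ...]
.5), 37), (np.float64(2.5), 51), (np.float64(22.0), 28)]
s7 (-0.031, -0.021) [(np.float64(2.5), 24)]
s7 (0.021, 0.031) [(np.float64(-54.0), 12), (np.float64(-10.0), 15), (np.float64(2.5), 45)]
  tab 59 [[-0.0116, -0.0397], [-0.0001, -0.0331], [0.0096, -0.0276]]
s9 (-0.016, -0.0125) [(np.float64(-54.5), 26), (np.float64(-37.0), 38), (np.float64(-19.0), 21), (np.float64(22.0), 26)]
s9 (0.0125, 0.016) [(np.float64(-37.0), 40), (np.float64(-17.5), 32), (np.float64(3.0), 40), (np.float64(22.5), 21)]
s9 (-0.031, -0.021) [(np.float64(-54.0), 15), (np.float64(2.5), 19)]
s9 (0.021, 0.031) [(np.float64(-39.0), 14), (np.float64(2.5), 42)]
  tab 61 [[-0.0117, -0.0025], [-0.0013, 0.0038], [0.0101, 0.01]]
```

The tab stands 0.0 mm (wrist) to 1.1 mm (scene) from the long line. Last, a check of tile, platform and vials from the final scene and side pictures.

```bash
python3 - <<'E'
from h import *
for f in('s0','s9','d0','d9'):
    im,d,m=load(f);P=cloud(m,d);o=[]
    for c in((.615,-.135),(.528,-.004),(.639,-.007)):
        k=(np.hypot(P[...,0]-c[0],P[...,1]-c[1])<.03)&(P[...,2]>.015);o.append((P[k].mean(0)*1e3).round(1).tolist())
    print(f,o)
im,d,m=load('s9');P=cloud(m,d);hsv=cv2.cvtColor(im,cv2.COLOR_BGR2HSV).astype(int)
n=(np.hypot(P[...,0]-.62,P[...,1]-.203)<.09)
dark=n&(hsv[...,2]<60)&(abs(P[...,2]-.072)<.012)&(P[...,0]>.56)
til=n&(P[...,2]>.0795)&(P[...,0]>.57);print('tile',rect(P[til][:,:2]),np.median(P[til][:,2]))
pl=dark|til;print('pad+tile outline',rectmask(m,pl,.073))
s=telemetry.sense();print(s['t'],s['contact_force']);order.job_done()
E
```

```text
s0 [[618.0, -128.8, 39.2], [531.9, 2.1, 38.7], [643.3, -0.6, 38.5]]
s9 [[617.7, -129.0, 39.0], [531.8, 2.0, 39.0], [643.4, -0.6, 38.2]]
d0 [[610.9, -141.9, 39.8], [523.0, -9.7, 39.2], [635.3, -13.4, 39.1]]
d9 [[610.8, -142.0, 38.8], [523.1, -9.6, 38.9], [635.3, -13.3, 38.8]]
tile (array([610.4, 204.5]), array([94.6, 80. ]), 84.4) 0.08348555528550083
pad+tile outline ((array([620.9, 204.8]), array([111.2,  74.8]), 84.5), np.int32(1618))
24.45 [-0.77738236 -0.06317394 -0.12339267]
the job is handed in; nothing more can be done
```

I laid the white tile wells up on the rubber pad, pulled the timer tab out to the long line, moved the arm clear and handed the job in at 24.5 s.

- **Tile:** after release, the wrist view put it about 1 mm from the pad's centre and within about 0.3° of square. I gripped it at 7 N. I lowered it in steps of about 1 mm until the platform carried its weight, with the platform sunk by about 2 mm.
- **Timer tab:** it stands 0.0 mm from the long line by the wrist camera and +1.1 mm by the scene camera. Before the pull it already read about 3.5 mm, not 0.
- **Vials:** all three are within 0.3 mm of where they started.

**Disagreements and failed checks:**
- The fingertips really end about 23.5 mm behind the reported TCP, not 19 mm ahead. My first grasp therefore closed on air above the tile, touching nothing. I measured the offset with two cameras and corrected for it.
- While I gripped the tab, the force reading showed an unexplained 5 to 8 N upward. It went to zero on release.
- The last automatic tile outline in the scene picture, 95 x 80 mm at (0.610, 0.2045), was wrong because it took in pixels that are not tile. I discarded it and rely on the wrist measurement.
- The limit of 12 pictures was reached, so the last checks of the tab and the vials were numeric only.

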